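Roll the dibber drill-line up and lay it in the drilling cradle

TASK

The round wooden dibber lies on the plywood board with its red drill line turned away. Roll it along the board, without lifting it off, until the red line is uppermost and it lies still; then lift it and lay it gently (not dropped) in both V-notches of the blue drilling cradle, lengthwise and middle to middle, either way round, with the red line still on top, and let go. Do not disturb the garlic, the drink can or the pruners.

Things in the scene. Friction and masses are not known exactly. Their poses are not given: they have to be found in the camera images.
- dibber: Planting dibber, a loose round pale-wood rod, about 0.16 kg, lying on its side on the board. Straight cylinder 36 mm in diameter and 170 mm long, plus a 45 mm long blunt cone at its +x end. Origin on the rod's axis, halfway along the 170 mm cylinder; x along the axis towards the cone. Its own y and z do not follow the red line.
- red_line: The red drill line painted along the dibber (12 mm wide, 150 mm long, with a red radial tick on the flat end); a thin black line runs along the far side. It turns with the dibber. Origin and x as the dibber's; z points from the axis out to the middle of the red line, so z up means red line uppermost. At the start it is 1.1 rad or more off straight up.
- board: Flat plywood board fixed to the table, 280 mm (x) by 260 mm (y), 18 mm thick, no rim. Origin at the centre of its underside. The dibber lies within 0.3 rad of parallel to its x axis, so it rolls along y; its axis is 18 mm above the board's top.
- cradle: Drilling cradle fixed to the table: dark wooden base 240 mm (x) by 100 mm (y) by 18 mm, with two blue V-notched blocks 25 mm thick at x = -55 and +55 mm (85 mm free between them). Each notch is a 90 degree V, 62 mm wide at its top, which is 65 mm above the table; its bottom is at 34 mm. Blocks 86 mm wide. Origin at the centre of the base's underside; the notches run along x.
- cradle_seat (a point): Point on the axis of the seated dibber, midway between the two notches, 59.5 mm above the table; axes as the cradle's (x along the notches).
- garlic_near: Garlic bulb standing between board and cradle, near the robot: 52 mm wide, 62 mm tall. Origin at the centre of its underside.
- garlic_far: Garlic bulb standing beyond the board and cradle: 52 mm wide, 62 mm tall. Origin at the centre of its underside.
- drink_can: Blue and yellow drink can, upright, 62 mm wide, 115 mm tall. Origin at the centre of its underside.
- pruners: Red-handled pruning shears lying flat, 200 mm long, 66 mm wide, 18 mm high. Origin near the pivot, on the table; x towards the blades.
Things that resemble listed ones, but are neither listed nor needed, are in the scene too. Of the things shaped like the dibber, the wood one is meant.

How it is judged:
By the outcome, as a careful person would: the job done as asked, in the order asked, and still so for the second after the job is handed in, with the robot touching nothing.
It also fails if it takes over 72 s, if anything falls off the work surface, if the arm or the gripper's body presses on something with over 40 N, if the wrist force passes 120 N, or if a joint passes its speed limit or range.

ROBOT

A 7-joint arm with a two-finger parallel gripper is mounted at the origin on the work surface. World frame = base frame: x ahead of the robot, y to its left, z up, the work surface at z = 0. Lengths are in m, angles in rad, forces in N, time in s.
With the tool pointing down it reaches from about 0.4 to 0.925 m from the base axis. Payload 5.6 kg.
Tool frame: the origin (TCP) lies on the centre line of the jaws, within the pads' length; the fingertips stand 11 mm ahead of it and the grasp point (between the pads) lies 8 mm behind it; x points along the fingers, y is the direction in which the jaws open and shut, and the axes are right-handed (so a half turn about x gives the same grasp; the last joint's range is limited). The gripper opens to 85 mm and grips with 20 to 120 N. Pads are 22 mm wide; open, the fingers measure 114 mm over their backs; the gripper's body (76 mm by 85 mm) begins 54 mm behind the grasp point. The pads swing forward as they close: fully open they stand 13 mm farther back than shut.
Start: joints at [-1.286, 0.468, -0.012, 1.603, 0.006, 1.071, -0.056], TCP at [0.209, 0.615, 0.242] pointing down, gripper open.
Joint ranges: [-2.53, 2.53], [-0.31, 2.02], [-1.57, 1.55], [0.28, 2.44], [-1.29, 4.43], [0.15, 1.84], [-2.92, 2.92]. Speed limits (rad/s): [2.57, 2.57, 3.14, 3.14, 3.14, 3.14, 3.14].

INTERFACE

Orientations are given as a rotation vector (axis times angle).
In Python, from plant import monitor, viewer, ticket gives the robot as it stands.
- The arm moves only by the tool step_arm, never from a script. Its argument "plan" is a list of rows, each a list of 3 entries, a list of its own where there are three numbers: the closure, from -1 (fully open) to 1 (shut), then the shift along the world's x, y, z in cm, then the turn, a rotation vector about the world's x, y, z in rad. In form: [[gripper, [dx, dy, dz], [ax, ay, az]], ...]. A call has 1 to 20 rows; each row is the pose to reach, as a shift and turn from the pose commanded when the call began; what a row does not reach only later rows make up. A row lasts 1/8 s, in which the tool goes at most 62.5 mm and 10.7 degrees, less where a joint would pass 70% of its speed; a pose out of reach is approached as far as the arm can. A call with a gripper value outside its range is refused whole. The fingers move at their own pace and stop on an object; the grip force is fixed at half the most. Time passes only in rows, so rows that repeat a pose let the fingers close. It gives the time, the measured TCP pose, the force and the opening at its end, in the units of the state.
- monitor.observe(): the state, without advancing time (a new reading comes with each control period).
- viewer.capture(name): name is "side" or "top"; returns a dict with "frame" (420x560x3 uint8, red, green, blue), "camera_matrix" (3x3 intrinsics, pixels), "R" (3x3) and "t" (3): a world point X has camera coordinates R X + t. Camera axes: x right, y down, z forward; pixel columns grow to the right and rows downward; lengths in m; the calibration is good to about 2 mm. A picture is of the moment at which its call begins. There is no depth.
- ticket.sign_off(): hands the job in, once; it reports no verdict.
The state is a dict: "clock": time; "qpos": joint angles; "qd": joint speeds; "joint_torque": joint torques, N m; "tool_pos": TCP position; "tcp_rot": TCP orientation; "ft_force": force on the tool from outside, world axes, zero at the start; "ft_torque": the same for the moment, N m; "width": opening from 0.0 (shut) to 1.0 (fully open).
Only numpy, scipy, OpenCV 4.12 (cv2) and the standard library are available. Lean on these libraries where they do the work, as an engineer would, in place of code of your own. Each camera call takes 0.05 s, during which the arm holds its last target. There are 200 camera calls.

## Working session

There is one attempt and no reset: what is moved stays moved. The work goes in short steps, Python scripts to look and compute and a tool call to move; the robot and the scene stay as the last step left them, time stands still between calls to the robot, and variables do not carry over. Pictures are saved under pics/ and viewed, about 8 in all and at most 12, crops included, and the job is handed in when it is done.

Besides the shell and the picture viewer there is one more tool, called in YAML: its name, and indented under it one key for each argument. step_arm: Moves the arm, as the interface text tells. Its arguments: {"type":"object","properties":{"plan":{"type":"array","items":{"type":"array"}}},"required":["plan"]}

```bash
mkdir -p pics; cat > h.py <<'E'
import numpy as np, cv2
from plant import monitor, viewer, ticket
def cap(n,name=None):
    c=viewer.capture(n)
    if name: cv2.imwrite(f'pics/{name}.png',c['frame'][:,:,::-1])
    return c
def ray(c,u,v,z):
    R=np.array(c['R']);t=np.array(c['t']).ravel()
    d=R.T@np.linalg.solve(np.array(c['camera_matrix']),[u,v,1.]);o=-R.T@t
    return o+d*(z-o[2])/d[2]
def proj(c,X):
    p=np.array(c['camera_matrix'])@(np.array(c['R'])@np.array(X)+np.array(c['t']).ravel());return p[:2]/p[2]
E
python3 - <<'E'
from h import *
for n in('top','side'):
    c=cap(n,n+'0'); print(n,-np.array(c['R']).T@np.array(c['t']).ravel(), c['R'][2],c['camera_matrix'][0])
s=monitor.observe();print({k:np.round(v,3) for k,v in s.items()})
E
```

```text
top [0.43502111 0.09324455 1.06916768] [ 0.04541637  0.03230909 -0.99844553] [417.32075892   0.         274.73770659]
side [ 0.44480215 -1.00097324  0.82711284] [ 0.04948007  0.82953003 -0.55626581] [474.51575599   0.         276.49077419]
{'clock': np.float64(0.1), 'qpos': array([-1.286,  0.468, -0.012,  1.604,  0.006,  1.071, -0.056]), 'qd': array([ 0.001, -0.003,  0.003, -0.002, -0.001, -0.001,  0.   ]), 'joint_torque': array([ 1.0000e-03, -5.3352e+01,  2.1000e-02, -2.5196e+01,  1.1000e-02,
        4.0000e-03,  0.0000e+00]), 'tool_pos': array([0.209, 0.615, 0.241]), 'tcp_rot': array([ 0.256,  1.556, -0.259]), 'ft_force': array([-0.427,  0.669, -0.595]), 'ft_torque': array([-0.013,  0.024,  0.044]), 'width': np.float64(0.998)}
```

View pics/top0.png

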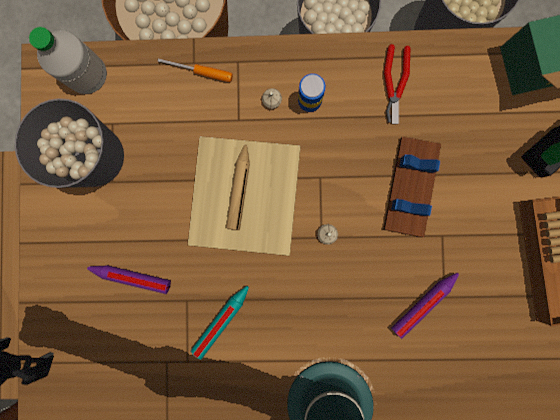

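View pics/side0.png

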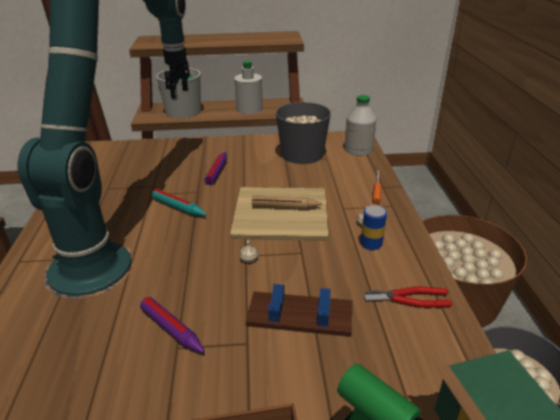

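Top: image up is +x and left is +y. Dibber-like things: wood rod (240,190), purple (130,280), teal (220,322) and purple (425,305). I choose the wood one on the board at (240,190). The cradle is at (415,187), garlic at (328,233) and (271,98), the can at (311,93) and the pruners at (396,80). Next is a crop and a measurement.

```bash
cat > m.py <<'E'
from h import *
def rect(mask):
    cs,_=cv2.findContours(mask.astype(np.uint8),cv2.RETR_EXTERNAL,cv2.CHAIN_APPROX_NONE)
    return sorted(cs,key=cv2.contourArea)[::-1]
E
python3 - <<'E'
from m import *
c=cap('top');f=c['frame'];h=cv2.cvtColor(f,cv2.COLOR_RGB2HSV).astype(int)
s=cap('side')
a=cv2.resize(f[135:260,180:340],(800,625)[:2],interpolation=cv2.INTER_CUBIC)[:,:500]
b=cv2.resize(s['frame'][180:245,225:335],None,fx=4.4,fy=4.4,interpolation=cv2.INTER_CUBIC)[:286,:484]
b=np.vstack([b,np.zeros((600-b.shape[0],b.shape[1],3),np.uint8)])
cv2.imwrite('pics/crop.png',np.hstack([a[:600,:300+10*0+10],b])[:, :800,::-1])
print(h[200,205],h[200,237],h[200,285],h[180,241],h[120,200])
# blue blocks
blue=(h[...,0]>95)&(h[...,0]<125)&(h[...,1]>130)&(h[...,2]>60);blue[:, :380]=0;blue[:,450:]=0;blue[:140]=0;blue[230:]=0
P=[]
for k in rect(blue)[:2]:
    r=cv2.minAreaRect(k);print('block',r,cv2.contourArea(k));P.append(ray(c,*r[0],0.06))
print(np.round(P,4))
# cradle base, board via value
bd=(h[...,1]<130)&(h[...,2]>120);bd[:130]=0;bd[260:]=0;bd[:,:180]=0;bd[:,305:]=0
k=rect(bd)[0];r=cv2.minAreaRect(k);print('board',r);print([np.round(ray(c,*p,0.018),3) for p in cv2.boxPoints(r)],np.round(ray(c,*r[0],.018),4))
bs=(h[...,2]<105);bs[:130]=0;bs[245:]=0;bs[:,:380]=0;bs[:,448:]=0
k=rect(bs|blue)[0];r=cv2.minAreaRect(k);print('base',r,np.round(ray(c,*r[0],.018),4),[np.round(ray(c,*p,0.018),3) for p in cv2.boxPoints(r)])
for n,u,v,z in(('gn',328,233,.035),('gf',271,98,.035),('can',311,90,.08)):print(n,np.round(ray(c,u,v,z),3))
E
```

```text
[ 20 102 185] [ 17 117 187] [ 20  98 192] [ 18 121 191] [ 15 161 125]
block ((412.6398010253906, 207.37303161621094), (35.91877365112305, 10.839839935302734), 10.885526657104492) 316.0
block ((420.8958740234375, 162.94149780273438), (35.881004333496094, 11.859615325927734), 10.885526657104492) 313.0
[[ 0.4852 -0.205   0.06  ]
 [ 0.5918 -0.2282  0.06  ]]
board ((243.9405975341797, 195.0940704345703), (102.9863510131836, 111.04615020751953), 5.710593223571777)
[array([0.403, 0.351, 0.018]), array([0.685, 0.319, 0.018]), array([0.652, 0.058, 0.018]), array([0.373, 0.092, 0.018])] [0.5273 0.2045 0.018 ]
base ((405.8703308105469, 189.48928833007812), (55.77214813232422, 102.82261657714844), 10.43747615814209) [ 0.5324 -0.2021  0.018 ] [array([ 0.42 , -0.107,  0.018]), array([ 0.674, -0.162,  0.018]), array([ 0.645, -0.297,  0.018]), array([ 0.393, -0.242,  0.018])]
gn [ 0.428 -0.004  0.035]
gf [0.769 0.131 0.035]
can [0.771 0.033 0.08 ]
```

View pics/crop.png

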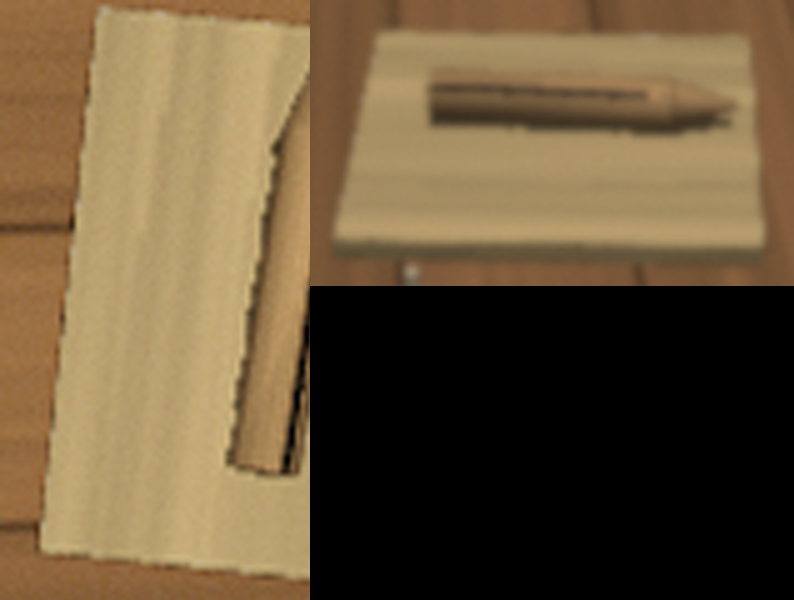

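```bash
python3 - <<'E'
from m import *
c=cap('top');s=cap('side')
# rectify the plane z=0.036 in top / side around approx axis, average along rod
A=ray(c,233.5,229,.036);T=ray(c,245.5,146,.03);print(A,T,np.linalg.norm((T-A)[:2]))
d=(T-A);d[2]=0;d/=np.linalg.norm(d);n=np.array([-d[1],d[0],0]);print('yaw',np.arctan2(d[1],d[0]))
A[2]=.036
for cc in(c,s):
    off=np.arange(-.035,.036,.0025)
    for lo,hi in((.02,.06),(.10,.15)):
        P=np.array([[proj(cc,A+d*x+n*o) for x in np.linspace(lo,hi,40)] for o in off],np.float32)
        v=cv2.remap(cc['frame'],P[...,0],P[...,1],cv2.INTER_LINEAR).mean(1)
        print(np.c_[off*1e3,v].round(0).astype(int).tolist())
e=[];
for x in np.arange(-.03,.03,.003):
    p=proj(c,A+d*x).astype(np.float32);e.append((round(x*1e3),cv2.getRectSubPix(c['frame'],(3,3),tuple(map(float,p))).mean((0,1)).astype(int).tolist()))
print(e)
E
```

```text
[0.4418859  0.22992414 0.036     ] [0.65011587 0.19731603 0.03      ] 0.21076766556456245
yaw -0.15533508678979208
[[-35, 187, 162, 112], [-32, 188, 163, 112], [-30, 188, 163, 113], [-27, 188, 163, 113], [-25, 186, 161, 112], [-22, 186, 161, 112], [-20, 187, 162, 112], [-17, 182, 156, 108], [-15, 137, 112, 74], [-12, 116, 88, 54], [-10, 72, 55, 35], [-7, 48, 36, 22], [-5, 133, 103, 65], [-2, 171, 136, 88], [0, 173, 138, 89], [3, 172, 137, 88], [5, 170, 135, 87], [8, 171, 136, 88], [10, 164, 130, 85], [13, 157, 124, 80], [15, 148, 115, 74], [18, 117, 89, 56], [20, 113, 92, 59], [23, 169, 146, 100], [25, 196, 170, 118], [28, 197, 171, 120], [30, 198, 172, 121], [33, 196, 170, 120], [35, 195, 169, 118]]
[[-35, 192, 166, 116], [-32, 190, 165, 115], [-30, 189, 164, 114], [-27, 190, 164, 115], [-25, 190, 165, 115], [-22, 189, 164, 115], [-20, 189, 164, 114], [-17, 174, 148, 101], [-15, 133, 105, 67], [-12, 122, 93, 58], [-10, 45, 35, 22], [-7, 90, 69, 43], [-5, 175, 140, 91], [-2, 191, 154, 101], [0, 191, 154, 101], [3, 186, 150, 99], [5, 181, 145, 95], [8, 173, 138, 90], [10, 162, 128, 83
[... 1079 characters left out ...]
, 83, 59], [8, 110, 88, 62], [10, 120, 96, 67], [13, 134, 106, 74], [15, 147, 115, 79], [18, 155, 122, 83], [20, 158, 125, 85], [23, 160, 126, 86], [25, 159, 127, 86], [28, 158, 127, 86], [30, 158, 129, 88], [33, 158, 131, 90], [35, 160, 134, 93]]
[(-30, [187, 162, 112]), (-27, [186, 162, 112]), (-24, [186, 162, 112]), (-21, [187, 161, 112]), (-18, [187, 161, 112]), (-15, [187, 161, 112]), (-12, [187, 162, 112]), (-9, [188, 163, 112]), (-6, [182, 157, 108]), (-3, [159, 134, 91]), (0, [147, 118, 77]), (3, [159, 124, 80]), (6, [173, 137, 88]), (9, [173, 138, 89]), (12, [170, 136, 88]), (15, [170, 135, 87]), (18, [171, 136, 88]), (21, [172, 136, 88]), (24, [172, 136, 87]), (27, [172, 136, 87])]
```

```bash
python3 - <<'E'
from m import *
from scipy.spatial.transform import Rotation as Ro
s=monitor.observe();R=Ro.from_rotvec(s['tcp_rot']).as_matrix();print(R.round(3));y=R[:,1]
n=np.array([.1547,.988])
for sg in(1,-1):
    t=np.arctan2(*(sg*n)[::-1])-np.arctan2(y[1],y[0]);print('turn z',(t+np.pi)%(2*np.pi)-np.pi)
o=np.array([.5266,.2182])+.005*np.array([.988,-.155]);print('shift cm',(np.r_[o,.030]-s['tool_pos'])*100)
E
```

```text
[[-0.     0.322  0.947]
 [-0.001  0.947 -0.322]
 [-1.    -0.001  0.   ]]
turn z 0.1725604837899435
turn z -2.9690321697998496
shift cm [ 32.22631483 -39.77943186 -21.19709337]
```

step_arm:
  plan:
    - [-0.4,[4,-5,-2],[0,0,0.03]]
    - [-0.4,[8,-10,-4],[0,0,0.06]]
    - [-0.4,[12,-15,-6],[0,0,0.1]]
    - [-0.4,[16,-20,-8],[0,0,0.13]]
    - [-0.4,[20,-25,-10],[0,0,0.173]]
    - [-0.4,[24,-30,-10],[0,0,0.173]]
    - [-0.4,[28,-35,-10],[0,0,0.173]]
    - [-0.4,[32.2,-39.8,-10],[0,0,0.173]]
    - [-0.4,[32.2,-39.8,-10],[0,0,0.173]]
    - [-0.4,[32.2,-39.8,-10],[0,0,0.173]]

```text
clock: 1.55
tool_pos: [0.5328, 0.2148, 0.1422]
tcp_rot: [0.125, 1.566, -0.126]
ft_force: [-0.6, 0.6, -0.1]
width: 0.702
```

step_arm:
  plan:
    - [-0.4,[0,0,-3],[0,0,0]]
    - [-0.4,[0,0.2,-6],[0,0,0]]
    - [-0.4,[0,0.2,-9],[0,0,0]]
    - [-0.4,[0,0.2,-11.2],[0,0,0]]
    - [-0.4,[0,0.2,-11.2],[0,0,0]]
    - [-0.4,[0,0.2,-11.2],[0,0,0]]

```text
clock: 2.3
tool_pos: [0.5312, 0.2207, 0.0311]
tcp_rot: [0.121, 1.567, -0.12]
ft_force: [-0.4, 0.3, 1.1]
width: 0.698
```

```bash
python3 - <<'E'
from m import *
c=cap('top');s=cap('side');print(np.round(monitor.observe()['tool_pos'],4))
a=cv2.resize(c['frame'][130:250,200:290],(450,600),interpolation=cv2.INTER_CUBIC)
b=cv2.resize(s['frame'][120:260,240:330],(350,544),interpolation=cv2.INTER_CUBIC);b=np.vstack([b,np.zeros((56,350,3),np.uint8)])
cv2.imwrite('pics/c2.png',np.hstack([a,b])[:,:,::-1])
E
```

```text
[0.5318 0.2203 0.0316]
```

View pics/c2.png

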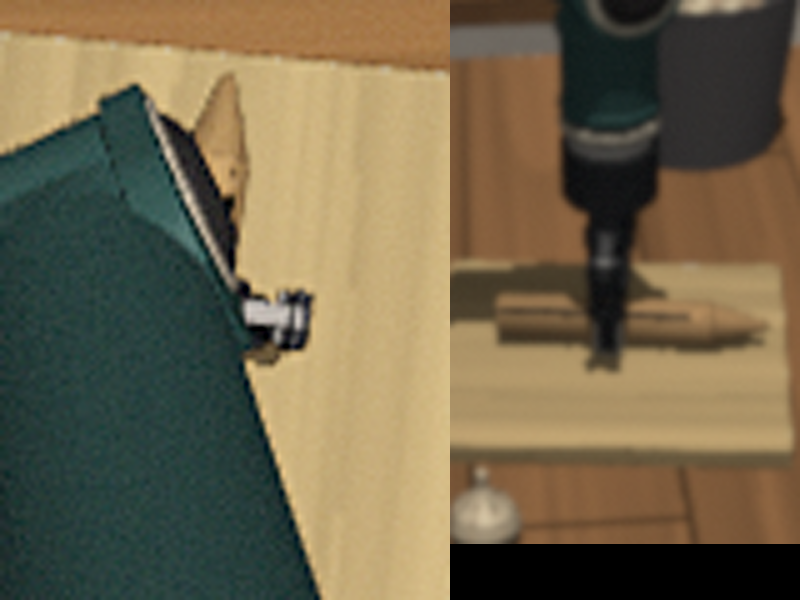

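The straddle is clear and the rod hasn't moved. Next I narrow the jaws and roll it toward -y.

step_arm:
  plan:
    - [-0.04,[0,0,0],[0,0,0]]
    - [-0.04,[0,0,0],[0,0,0]]
    - [-0.04,[-0.05,-0.3,0],[0,0,0]]
    - [-0.04,[-0.1,-0.6,0],[0,0,0]]
    - [-0.04,[-0.15,-0.95,0],[0,0,0]]
    - [-0.04,[-0.2,-1.3,0],[0,0,0]]
    - [-0.04,[-0.27,-1.7,0],[0,0,0]]
    - [-0.04,[-0.33,-2.1,0],[0,0,0]]
    - [-0.04,[-0.4,-2.5,0],[0,0,0]]
    - [-0.04,[-0.45,-2.9,0],[0,0,0]]
    - [-0.04,[-0.5,-3.3,0],[0,0,0]]
    - [-0.04,[-0.56,-3.6,0],[0,0,0]]
    - [-0.04,[-0.6,-3.8,0],[0,0,0]]
    - [-0.04,[-0.62,-3.95,0],[0,0,0]]
    - [-0.04,[-0.62,-4.0,0],[0,0,0]]
    - [-0.04,[-0.62,-4.0,0],[0,0,0]]
    - [-0.04,[-0.62,-4.0,0],[0,0,0]]
    - [-0.04,[-0.62,-4.0,0],[0,0,0]]

```text
clock: 4.65
tool_pos: [0.5251, 0.1795, 0.0303]
tcp_rot: [0.122, 1.567, -0.121]
ft_force: [0.1, -0.4, -0.3]
width: 0.518
```

```bash
python3 - <<'E'
from m import *
c=cap('top');s=cap('side');print(np.round(monitor.observe()['tool_pos'],4),monitor.observe()['width'])
a=cv2.resize(c['frame'][130:250,200:290],(450,600),interpolation=cv2.INTER_CUBIC)
b=cv2.resize(s['frame'][170:260,240:330],(350,350),interpolation=cv2.INTER_CUBIC);b=np.vstack([b,np.zeros((250,350,3),np.uint8)])
cv2.imwrite('pics/c3.png',np.hstack([a,b])[:,:,::-1])
E
```

```text
[0.5251 0.1794 0.0303] 0.5227492767950762
```

View pics/c3.png

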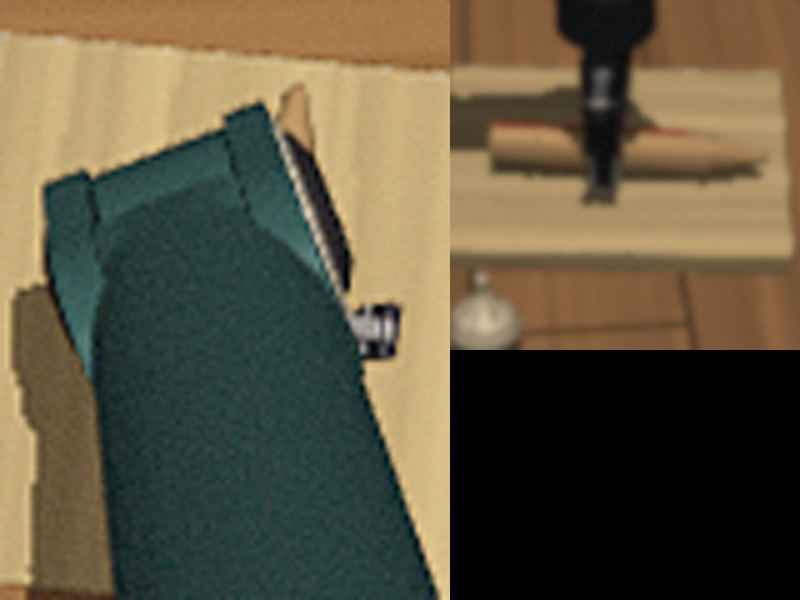

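Red is appearing over the far edge in the side view, at about crop (510,125). By the geometry, about 9 mm of roll remains. I'll roll that, open, back off and measure.

step_arm:
  plan:
    - [-0.04,[-0.05,-0.3,0],[0,0,0]]
    - [-0.04,[-0.09,-0.55,0],[0,0,0]]
    - [-0.04,[-0.12,-0.75,0],[0,0,0]]
    - [-0.04,[-0.14,-0.85,0],[0,0,0]]
    - [-0.04,[-0.14,-0.9,0],[0,0,0]]
    - [-0.04,[-0.14,-0.9,0],[0,0,0]]
    - [-0.04,[-0.14,-0.9,0],[0,0,0]]
    - [-0.4,[-0.14,-0.9,0],[0,0,0]]
    - [-0.4,[-0.14,-0.9,0],[0,0,0]]
    - [-0.4,[-0.14,-0.5,2],[0,0,0]]
    - [-0.4,[-0.14,-0.5,6],[0,0,0]]
    - [-0.4,[-0.14,-0.5,11],[0,0,0]]
    - [-0.4,[-0.14,5,15],[0,0,0]]
    - [-0.4,[-0.14,11,18],[0,0,0]]
    - [-0.4,[-0.14,17,18],[0,0,0]]
    - [-0.4,[-0.14,20,18],[0,0,0]]
    - [-0.4,[-0.14,20,18],[0,0,0]]

```text
clock: 6.88
tool_pos: [0.5219, 0.3833, 0.2099]
tcp_rot: [0.118, 1.569, -0.116]
ft_force: [0.2, -0.3, -0.1]
width: 0.703
```

```bash
python3 - <<'E'
from m import *
c=cap('top');s=cap('side');print(np.round(monitor.observe()['tool_pos'],4))
a=cv2.resize(c['frame'][130:250,200:290],(450,600),interpolation=cv2.INTER_CUBIC)
b=cv2.resize(s['frame'][170:260,240:330],(350,350),interpolation=cv2.INTER_CUBIC);b=np.vstack([b,np.zeros((250,350,3),np.uint8)])
cv2.imwrite('pics/c4.png',np.hstack([a,b])[:,:,::-1])
for cc in(c,s):
  h=cv2.cvtColor(cc['frame'],cv2.COLOR_RGB2HSV).astype(int)
  m=((h[...,0]<8)|(h[...,0]>172))&(h[...,1]>150)&(h[...,2]>70)
  (y0,y1,x0,x1)=(130,250,200,290) if cc is c else (170,260,240,330)
  k=np.zeros_like(m);k[y0:y1,x0:x1]=m[y0:y1,x0:x1];v,u=np.nonzero(k);print(len(u),cv2.minAreaRect(np.c_[u,v].astype(np.int32)) if len(u) else 0)
E
```

```text
[0.5235 0.3787 0.2098]
330 ((254.55990600585938, 200.93399047851562), (5.636937141418457, 61.11627197265625), 8.530765533447266)
91 ((275.48785400390625, 205.29116821289062), (49.04077911376953, 1.7901133298873901), 2.38594388961792)
```

View pics/c4.png

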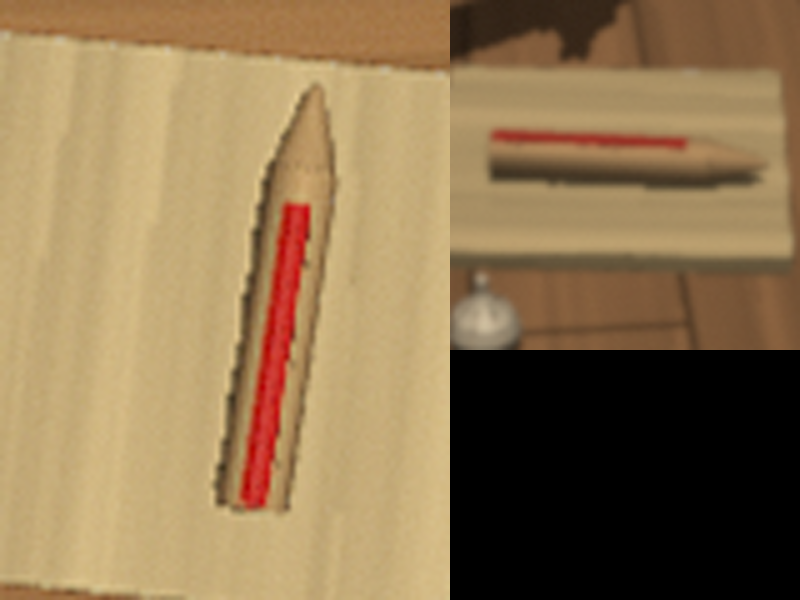

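Red is nearly uppermost, running from crop (252,505) to (297,205) and close to the middle of the rod. I'll quantify the residual and the rod pose.

```bash
cat > ax.py <<'E'
from m import *
def axis(c,A,T,z,verbose=True):
    """profile the rod across its width; red line centre and outline on plane z, in mm"""
    d=(T-A);d[2]=0;d/=np.linalg.norm(d);n=np.array([-d[1],d[0],0]);A=A.copy();A[2]=z
    off=np.arange(-.03,.0301,.0015);print('A',A.round(4),'yaw',np.arctan2(d[1],d[0]).round(4))
    for lo,hi in((.015,.06),(.10,.145)):
        P=np.array([[proj(c,A+d*x+n*o) for x in np.linspace(lo,hi,40)] for o in off],np.float32)
        v=cv2.remap(c['frame'],P[...,0],P[...,1],cv2.INTER_LINEAR).mean(1)
        w=np.clip(v[:,0]-1.9*v[:,1]-5,0,None);print('red',(w@off/w.sum()*1e3).round(2))
        print([(round(o*1e3,1),int(g)) for o,g in zip(off,v[:,1])])
    for lo in(-.006,.165,.2):
        print([(round(x*1e3),int(cv2.getRectSubPix(c['frame'],(3,3),tuple(map(float,proj(c,A+d*x)))).mean((0,1))[2])) for x in np.arange(lo,lo+.024,.002)])
E
python3 - <<'E'
from ax import *
c=cap('top');u0,v0=200,130
A=ray(c,u0+252/5-.5,v0+508/5,.036);T=ray(c,u0+317/5,v0+85/5,.03);axis(c,A,T,.036)
h=c['frame'].astype(int);m=(h[...,0]>2.2*h[...,1]);k=np.zeros_like(m);k[130:250,200:290]=m[130:250,200:290];v,u=np.nonzero(k)
P=np.array([ray(c,a,b,.054) for a,b in zip(u,v)],np.float32)[:,:2];l=cv2.fitLine(P,cv2.DIST_L2,0,.01,.01).ravel();print('redline mid',l[2:],'yaw',np.arctan(l[1]/l[0]))
print(np.round(monitor.observe()['tool_pos'],4))
E
```

```text
A [0.4347 0.1892 0.036 ] yaw -0.1728
red 0.13
[(np.float64(-30.0), 171), (np.float64(-28.5), 173), (np.float64(-27.0), 175), (np.float64(-25.5), 177), (np.float64(-24.0), 178), (np.float64(-22.5), 180), (np.float64(-21.0), 178), (np.float64(-19.5), 168), (np.float64(-18.0), 140), (np.float64(-16.5), 112), (np.float64(-15.0), 115), (np.float64(-13.5), 131), (np.float64(-12.0), 142), (np.float64(-10.5), 148), (np.float64(-9.0), 147), (np.float64(-7.5), 126), (np.float64(-6.0), 72), (np.float64(-4.5), 37), (np.float64(-3.0), 41), (np.float64(-1.5), 53), (np.float64(0.0), 59), (np.float64(1.5), 53), (np.float64(3.0), 37), (np.float64(4.5), 32), (np.float64(6.0), 57), (np.float64(7.5), 98), (np.float64(9.0), 132), (np.float64(10.5), 137), (np.float64(12.0), 125), (np.float64(13.5), 110), (np.float64(15.0), 93), (np.float64(16.5), 80), (np.float64(18.0), 87), (np.float64(19.5), 118), (np.float64(21.0), 157), (np.float64(22.5), 177), (np.float64(24.0), 175), (np.float64(25.5), 172), (np.float64(27.0), 171), (np.float64(28.5), 169), (np.float64(30.0), 168)]
red 0.83
[(np.float64(-30.0), 168)
[... 765 characters left out ...]
 78), (np.float64(18.0), 78), (np.float64(19.5), 104), (np.float64(21.0), 144), (np.float64(22.5), 174), (np.float64(24.0), 179), (np.float64(25.5), 175), (np.float64(27.0), 174), (np.float64(28.5), 173), (np.float64(30.0), 172)]
[(-6, 125), (-4, 120), (-2, 104), (0, 83), (2, 60), (4, 42), (6, 39), (8, 38), (10, 39), (12, 40), (14, 43), (16, 44)]
[(165, 108), (167, 107), (169, 105), (171, 103), (173, 100), (175, 99), (177, 99), (179, 100), (181, 99), (183, 98), (185, 98), (187, 98)]
[(200, 96), (202, 94), (204, 92), (206, 90), (208, 90), (210, 91), (212, 95), (214, 104), (216, 113), (218, 122), (220, 127), (222, 127)]
redline mid [0.51088184 0.17471147] yaw -0.16824755
[0.524  0.3777 0.2099]
```

Red is about 6° past top toward -y, allowing for the view tilt, so I need about 1.9 mm of roll back. The rod origin is about (0.5185, 0.1752) with yaw -0.167. I'll straddle again, centred 1.9 mm toward +n.

step_arm:
  plan:
    - [-0.3,[0,-5,0],[0,0,0]]
    - [-0.3,[0,-10,-3],[0,0,0]]
    - [-0.3,[-0.1,-15,-6],[0,0,-0.012]]
    - [-0.3,[-0.13,-19,-7],[0,0,-0.012]]
    - [-0.3,[-0.13,-20.1,-9],[0,0,-0.012]]
    - [-0.3,[-0.13,-20.1,-11],[0,0,-0.012]]
    - [-0.3,[-0.13,-20.1,-12],[0,0,-0.012]]
    - [-0.3,[-0.13,-20.1,-14],[0,0,-0.012]]
    - [-0.3,[-0.13,-20.1,-16],[0,0,-0.012]]
    - [-0.3,[-0.13,-20.1,-18],[0,0,-0.012]]
    - [-0.3,[-0.13,-20.1,-18],[0,0,-0.012]]
    - [-0.3,[-0.13,-20.1,-18],[0,0,-0.012]]
    - [-0.3,[-0.13,-20.1,-18],[0,0,-0.012]]

```text
clock: 8.65
tool_pos: [0.5231, 0.1785, 0.0313]
tcp_rot: [0.132, 1.565, -0.131]
ft_force: [-1.0, -0.8, 0.6]
width: 0.652
```

```bash
python3 -c "
from h import *
s=monitor.observe();print(s['tool_pos'],s['tcp_rot'],s['ft_force'],s['width'])"
```

```text
[0.52311136 0.17853667 0.03133566] [ 0.13179839  1.56515802 -0.13050785] [-0.9688676  -0.76049621  0.55522276] 0.6523027399142706
```

step_arm:
  plan:
    - [-0.3,[0,-0.2,-0.1],[0,0,0]]
    - [-0.2,[0,-0.2,-0.1],[0,0,0]]
    - [-0.1,[0,-0.2,-0.1],[0,0,0]]
    - [-0.03,[0,-0.2,-0.1],[0,0,0]]
    - [0.02,[0,-0.2,-0.1],[0,0,0]]
    - [0.05,[0,-0.2,-0.1],[0,0,0]]
    - [0.08,[0,-0.2,-0.1],[0,0,0]]
    - [0.1,[0,-0.2,-0.1],[0,0,0]]
    - [0.12,[0,-0.2,-0.1],[0,0,0]]
    - [0.13,[0,-0.2,-0.1],[0,0,0]]
    - [0.13,[0,-0.2,-0.1],[0,0,0]]
    - [0.13,[0,-0.2,-0.1],[0,0,0]]
    - [0,[0,-0.2,-0.1],[0,0,0]]
    - [-0.3,[0,-0.2,-0.1],[0,0,0]]
    - [-0.3,[0,-0.2,-0.1],[0,0,0]]

```text
clock: 10.52
tool_pos: [0.5224, 0.1764, 0.0293]
tcp_rot: [0.131, 1.567, -0.131]
ft_force: [0.3, -0.1, 1.4]
width: 0.646
```

step_arm:
  plan:
    - [-0.3,[0,0,2],[0,0,0]]
    - [-0.3,[0,0,5],[0,0,0]]
    - [-0.3,[0,0,9],[0,0,0]]
    - [-0.3,[0,0,12],[0,0,0]]
    - [-0.3,[0,5,15],[0,0,0]]
    - [-0.3,[0,11,18],[0,0,0]]
    - [-0.3,[0,17,18],[0,0,0]]
    - [-0.3,[0,20,18],[0,0,0]]
    - [-0.3,[0,20,18],[0,0,0]]

```text
clock: 11.65
tool_pos: [0.5208, 0.3798, 0.2088]
tcp_rot: [0.128, 1.568, -0.126]
ft_force: [0.3, -0.3, 0.7]
width: 0.648
```

```bash
python3 - <<'E'
from ax import *
c=cap('top')
h=c['frame'].astype(int);m=(h[...,0]>2.2*h[...,1]);k=np.zeros_like(m);k[130:250,200:290]=m[130:250,200:290];v,u=np.nonzero(k)
P=np.array([ray(c,a,b,.054) for a,b in zip(u,v)],np.float32)[:,:2];l=cv2.fitLine(P,cv2.DIST_L2,0,.01,.01).ravel();print('redline mid',l[2:],'yaw',np.arctan(l[1]/l[0]))
M=np.r_[l[2:],.054]; M=ray(c,*proj(c,M),.036); d=np.array([np.cos(-.167),np.sin(-.167),0]); axis(c,M-.076*d,M,.036)
s=monitor.observe();print(s['tool_pos'],s['clock'])
E
```

```text
redline mid [0.5101977 0.1779975] yaw -0.16514467
A [0.4366 0.1921 0.036 ] yaw -0.167
red 0.33
[(np.float64(-30.0), 176), (np.float64(-28.5), 177), (np.float64(-27.0), 178), (np.float64(-25.5), 179), (np.float64(-24.0), 179), (np.float64(-22.5), 175), (np.float64(-21.0), 160), (np.float64(-19.5), 125), (np.float64(-18.0), 104), (np.float64(-16.5), 115), (np.float64(-15.0), 132), (np.float64(-13.5), 142), (np.float64(-12.0), 149), (np.float64(-10.5), 152), (np.float64(-9.0), 147), (np.float64(-7.5), 125), (np.float64(-6.0), 79), (np.float64(-4.5), 56), (np.float64(-3.0), 54), (np.float64(-1.5), 45), (np.float64(0.0), 37), (np.float64(1.5), 33), (np.float64(3.0), 25), (np.float64(4.5), 31), (np.float64(6.0), 61), (np.float64(7.5), 100), (np.float64(9.0), 128), (np.float64(10.5), 128), (np.float64(12.0), 111), (np.float64(13.5), 91), (np.float64(15.0), 80), (np.float64(16.5), 93), (np.float64(18.0), 125), (np.float64(19.5), 161), (np.float64(21.0), 176), (np.float64(22.5), 174), (np.float64(24.0), 171), (np.float64(25.5), 169), (np.float64(27.0), 168), (np.float64(28.5), 168), (np.float
[... 777 characters left out ...]
loat64(15.0), 75), (np.float64(16.5), 92), (np.float64(18.0), 128), (np.float64(19.5), 164), (np.float64(21.0), 178), (np.float64(22.5), 176), (np.float64(24.0), 174), (np.float64(25.5), 173), (np.float64(27.0), 172), (np.float64(28.5), 170), (np.float64(30.0), 168)]
[(-6, 117), (-4, 103), (-2, 86), (0, 67), (2, 48), (4, 38), (6, 31), (8, 28), (10, 30), (12, 30), (14, 30), (16, 31)]
[(165, 103), (167, 102), (169, 101), (171, 99), (173, 98), (175, 98), (177, 97), (179, 97), (181, 95), (183, 96), (185, 96), (187, 96)]
[(200, 91), (202, 89), (204, 86), (206, 85), (208, 88), (210, 94), (212, 104), (214, 114), (216, 123), (218, 128), (220, 129), (222, 122)]
[0.52169427 0.37714257 0.20876567] 11.7
```

Red is now within about 1–2° of top and lying still. I'll check the cradle estimate by overlaying projected block-top corners in both views.

```bash
python3 - <<'E'
from m import *
yaw=-.2143;m=np.array([.5385,-.2166,0]);d=np.array([np.cos(yaw),np.sin(yaw),0]);n=np.array([-d[1],d[0],0])
out=[]
for nm,(y0,y1,x0,x1),k in(('top',(130,245,380,450),5),('side',(275,340,240,360),3.6)):
    c=cap(nm);im=cv2.resize(c['frame'][y0:y1,x0:x1],None,fx=k,fy=k,interpolation=cv2.INTER_CUBIC)
    for bx in(-.055,.055):
        for sx in(-.0125,.0125):
            for yy,z in((-.043,.065),(-.031,.065),(0,.034),(.031,.065),(.043,.065)):
                p=(proj(c,m+d*(bx+sx)+n*yy+[0,0,z])-[x0,y0]+.5)*k;cv2.circle(im,tuple(int(q) for q in p),2,(255,255,0),-1)
    for a in(-.12,.12):
        for b in(-.05,.05):
            p=(proj(c,m+d*a+n*b+[0,0,.018])-[x0,y0]+.5)*k;cv2.circle(im,tuple(int(q) for q in p),3,(0,255,0),-1)
    out.append(im)
H=600;out=[np.vstack([o,np.zeros((H-o.shape[0],o.shape[1],3),np.uint8)]) for o in out]
cv2.imwrite('pics/cr.png',np.hstack(out)[:,:800,::-1])
E
```

```text
(no output)
```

View pics/cr.png

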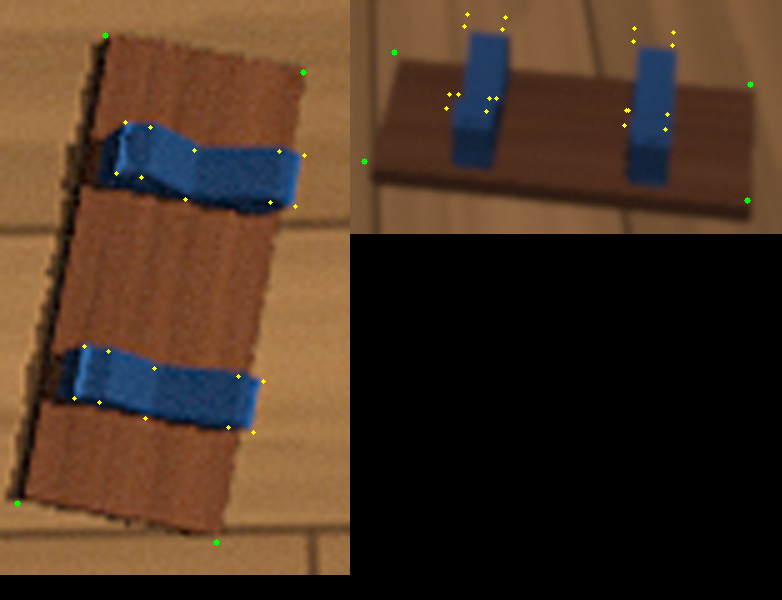

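step_arm:
  plan:
    - [-0.3,[0,-5,0],[0,0,0]]
    - [-0.3,[0,-10,-3],[0,0,0]]
    - [-0.3,[0,-15,-6],[0,0,0]]
    - [-0.3,[0,-19,-7],[0,0,0]]
    - [-0.3,[0,-20,-9],[0,0,0]]
    - [-0.3,[0,-20,-11],[0,0,0]]
    - [-0.3,[0,-20,-12],[0,0,0]]
    - [-0.3,[0,-20,-14],[0,0,0]]
    - [-0.3,[0,-20,-16],[0,0,0]]
    - [-0.3,[0,-20,-18],[0,0,0]]
    - [-0.3,[0,-20,-18],[0,0,0]]
    - [-0.3,[0,-20,-18],[0,0,0]]
    - [-0.3,[0,-20,-18],[0,0,0]]
    - [-0.3,[0,-20,-18],[0,0,0]]

```text
clock: 13.55
tool_pos: [0.5228, 0.1765, 0.03]
tcp_rot: [0.131, 1.566, -0.131]
ft_force: [-0.6, -0.5, 0.5]
width: 0.649
```

The top overlay fits to about 2 mm. The side view is offset downward by 2–5 px, so I'll trust the top view for now and compare the rod with the cradle directly once it hovers. Now grip and lift.

step_arm:
  plan:
    - [-0.1,[0,0,0],[0,0,0]]
    - [0.0,[0,0,0],[0,0,0]]
    - [0.06,[0,0,0],[0,0,0]]
    - [0.1,[0,0,0],[0,0,0]]
    - [0.14,[0,0,0],[0,0,0]]
    - [0.3,[0,0,0],[0,0,0]]
    - [1,[0,0,0],[0,0,0]]
    - [1,[0,0,0],[0,0,0]]
    - [1,[0,0,0],[0,0,0]]
    - [1,[0,0,0],[0,0,0]]
    - [1,[0,0,0.6],[0,0,0]]
    - [1,[0,0,2],[0,0,0]]
    - [1,[0,0,4],[0,0,0]]
    - [1,[0,0,7],[0,0,0]]
    - [1,[0,0,10],[0,0,0]]
    - [1,[0,0,12],[0,0,0]]
    - [1,[0,0,12],[0,0,0]]

```text
clock: 15.68
tool_pos: [0.5235, 0.1768, 0.1514]
tcp_rot: [0.133, 1.563, -0.129]
ft_force: [0.1, -0.2, -3.3]
width: 0.403
```

step_arm:
  plan:
    - [1,[0.2,-2,0],[0,0,0]]
    - [1,[0.4,-6,0],[0,0,-0.01]]
    - [1,[0.6,-11,0],[0,0,-0.02]]
    - [1,[0.8,-16,0],[0,0,-0.03]]
    - [1,[1,-21,0],[0,0,-0.04]]
    - [1,[1.3,-26,0],[0,0,-0.048]]
    - [1,[1.5,-31,0],[0,0,-0.048]]
    - [1,[1.7,-35,0],[0,0,-0.048]]
    - [1,[1.9,-38,0],[0,0,-0.048]]
    - [1,[1.9,-39.4,0],[0,0,-0.048]]
    - [1,[1.9,-39.4,-3],[0,0,-0.048]]
    - [1,[1.9,-39.4,-5],[0,0,-0.048]]
    - [1,[1.9,-39.4,-5],[0,0,-0.048]]
    - [1,[1.9,-39.4,-5],[0,0,-0.048]]
    - [1,[1.9,-39.4,-5],[0,0,-0.048]]

```text
clock: 17.55
tool_pos: [0.542, -0.2177, 0.1003]
tcp_rot: [0.168, 1.563, -0.169]
ft_force: [0.4, -0.0, -2.6]
width: 0.4
```

```bash
cat > hov.py <<'E'
import sys
from m import *
c=cap('top');s=cap('side');o=monitor.observe();print(o['tool_pos'],o['tcp_rot'],o['width'],o['clock'])
a=cv2.resize(c['frame'][125:250,365:455],(430,597),interpolation=cv2.INTER_CUBIC)
b=cv2.resize(s['frame'][205:345,235:365],(370,398),interpolation=cv2.INTER_CUBIC)
b=np.vstack([b,np.zeros((199,370,3),np.uint8)])
cv2.imwrite(f'pics/{sys.argv[1]}.png',np.hstack([a,b])[:,:,::-1])
E
python3 hov.py hov1
```

```text
[ 0.54192199 -0.21769867  0.10015069] [ 0.16833379  1.56270049 -0.16866405] 0.399976616514251 17.65
```

View pics/hov1.png

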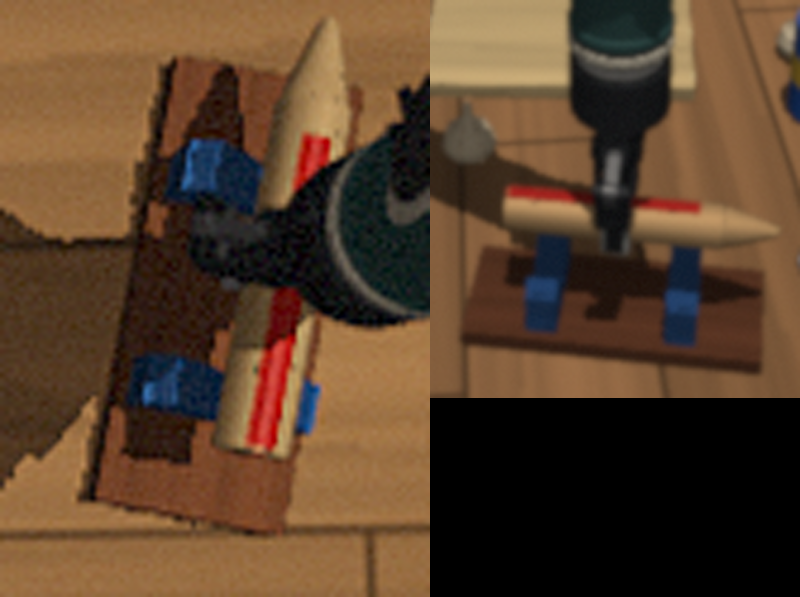

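```bash
python3 - <<'E'
from ax import *
c=cap('top');z=.1065
y=-.2143;d=np.array([np.cos(y),np.sin(y),0]);O=np.array([.5419,-.2177,z])-.0042*d
n=np.array([-d[1],d[0],0])
for lo,hi in((-.08,-.045),(.05,.078)):
    off=np.arange(-.027,.0271,.0015)
    P=np.array([[proj(c,O+d*x+n*o) for x in np.linspace(lo,hi,30)] for o in off],np.float32)
    v=cv2.remap(c['frame'],P[...,0],P[...,1],cv2.INTER_LINEAR).mean(1)
    w=np.clip(v[:,0]-1.9*v[:,1]-5,0,None);print('red',(w@off/w.sum()*1e3).round(2));print([(float(round(o*1e3,1)),*g.astype(int).tolist()) for o,g in zip(off,v)])
for lo in(-.1,.118):
    print([(round(x*1e3),int(cv2.getRectSubPix(c['frame'],(3,3),tuple(map(float,proj(c,O+d*x+n*.006)))).mean((0,1))[1])) for x in np.arange(lo,lo+.03,.002)])
E
```

```text
red -5.35
[(-27.0, 102, 102, 112), (-25.5, 74, 89, 110), (-24.0, 63, 74, 94), (-22.5, 51, 62, 85), (-21.0, 67, 65, 81), (-19.5, 108, 88, 76), (-18.0, 155, 123, 80), (-16.5, 180, 146, 92), (-15.0, 184, 150, 97), (-13.5, 185, 142, 92), (-12.0, 183, 90, 59), (-10.5, 181, 29, 19), (-9.0, 184, 28, 21), (-7.5, 193, 51, 42), (-6.0, 203, 67, 57), (-4.5, 203, 66, 57), (-3.0, 190, 49, 41), (-1.5, 175, 27, 20), (0.0, 173, 40, 25), (1.5, 175, 78, 50), (3.0, 170, 117, 76), (4.5, 163, 134, 86), (6.0, 156, 126, 80), (7.5, 147, 115, 73), (9.0, 135, 105, 67), (10.5, 121, 94, 59), (12.0, 110, 85, 53), (13.5, 101, 77, 47), (15.0, 89, 68, 43), (16.5, 74, 56, 40), (18.0, 60, 48, 46), (19.5, 51, 44, 49), (21.0, 48, 42, 49), (22.5, 48, 43, 50), (24.0, 44, 43, 50), (25.5, 36, 36, 46), (27.0, 27, 30, 44)]
red -4.27
[(-27.0, 60, 57, 45), (-25.5, 67, 60, 45), (-24.0, 71, 60, 45), (-22.5, 77, 60, 45), (-21.0, 86, 65, 49), (-19.5, 95, 74, 54), (-18.0, 104, 85, 61), (-16.5, 108, 91, 63), (-15.0, 111, 91, 63), (-13.5, 118, 92, 61), (-12.0, 126, 77, 51), (-10.5, 133, 53, 36), (-9.0, 144, 52, 37), (-7.5, 160, 64, 46), (-6.0, 178, 73, 56), (-4.5, 188, 75, 56), (-3.0, 184, 64, 47), (-1.5, 176, 50, 33), (0.0, 173, 60, 37), (1.5, 170, 85, 53), (3.0, 162, 114, 73), (4.5, 152, 123, 79), (6.0, 146, 118, 76), (7.5, 139, 109, 70), (9.0, 127, 99, 63), (10.5, 112, 86, 55), (12.0, 97, 74, 45), (13.5, 85, 65, 39), (15.0, 77, 59, 37), (16.5, 78, 56, 37), (18.0, 88, 57, 40), (19.5, 99, 60, 43), (21.0, 98, 60, 44), (22.5, 95, 59, 43), (24.0, 91, 58, 43), (25.5, 87, 54, 40), (27.0, 81, 52, 39)]
[(-100, 65), (-98, 66), (-96, 66), (-94, 65), (-92, 66), (-90, 64), (-88, 60), (-86, 62), (-84, 76), (-82, 99), (-80, 120), (-78, 123), (-76, 121), (-74, 122), (-72, 123)]
[(118, 90), (120, 91), (122, 94), (124, 99), (126, 103), (128, 106), (130, 108), (132, 109), (134, 109), (136, 107), (138, 106), (140, 104), (142, 104), (144, 104), (146, 104)]
```

The rod is at the notches, about 1 mm toward -y relative to the cradle in the same view, with red about 4° off top. I'll shift +0.1 cm in y and descend.

step_arm:
  plan:
    - [1,[0,0.1,-1],[0,0,0]]
    - [1,[0,0.1,-2],[0,0,0]]
    - [1,[0,0.1,-3],[0,0,0]]
    - [1,[0,0.1,-3.6],[0,0,0]]
    - [1,[0,0.1,-4.0],[0,0,0]]
    - [1,[0,0.1,-4.2],[0,0,0]]
    - [1,[0,0.1,-4.3],[0,0,0]]
    - [1,[0,0.1,-4.4],[0,0,0]]
    - [1,[0,0.1,-4.4],[0,0,0]]
    - [1,[0,0.1,-4.4],[0,0,0]]

```text
clock: 18.95
tool_pos: [0.5415, -0.2166, 0.0554]
tcp_rot: [0.169, 1.564, -0.169]
ft_force: [0.9, 0.1, -1.6]
width: 0.401
```

step_arm:
  plan:
    - [1,[0,0,-0.1],[0,0,0]]
    - [1,[0,0,-0.15],[0,0,0]]
    - [1,[0,0,-0.15],[0,0,0]]
    - [1,[0,0,-0.15],[0,0,0]]

```text
clock: 19.45
tool_pos: [0.5417, -0.2175, 0.0544]
tcp_rot: [0.168, 1.563, -0.17]
ft_force: [-1.5, -2.7, 5.9]
width: 0.404
```

step_arm:
  plan:
    - [1,[0.05,-0.1,0],[0,0,0]]
    - [1,[0.05,-0.1,-0.05],[0,0,0]]
    - [1,[0.05,-0.1,-0.05],[0,0,0]]
    - [1,[0.05,-0.1,-0.05],[0,0,0]]

```text
clock: 19.95
tool_pos: [0.5419, -0.2183, 0.0537]
tcp_rot: [0.168, 1.564, -0.17]
ft_force: [-2.1, -2.4, 7.2]
width: 0.403
```

```bash
python3 hov.py seat1; python3 -c "
from h import *
s=monitor.observe();print(s['ft_force'],s['ft_torque'])"
```

```text
[ 0.54195273 -0.21832931  0.053684  ] [ 0.16852238  1.56367404 -0.16959265] 0.40661683167898927 20.05
[-2.45735195 -2.56305007  6.58446542] [-0.50157409  0.4979136   0.07394883]
```

View pics/seat1.png

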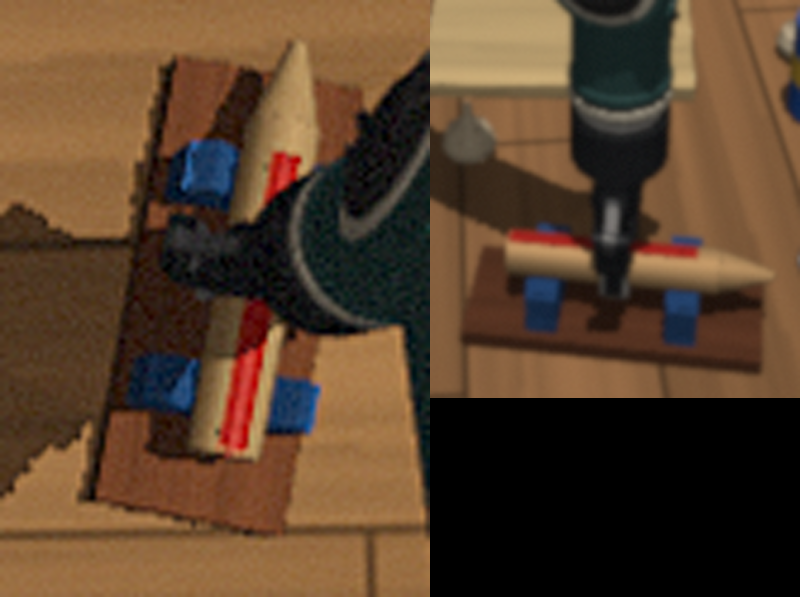

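The rod sits in both notches (crop top (190–265,385), (230–310,175)), with force Fz 7 N and light side load. One small relief move, then release and retreat.

step_arm:
  plan:
    - [1,[0.05,-0.07,0],[0,0,0]]
    - [1,[0.05,-0.07,0],[0,0,0]]
    - [0.12,[0.05,-0.07,0],[0,0,0]]
    - [0.1,[0.05,-0.07,0],[0,0,0]]
    - [0.0,[0.05,-0.07,0],[0,0,0]]
    - [-0.2,[0.05,-0.07,0],[0,0,0]]
    - [-0.3,[0.05,-0.07,0],[0,0,0]]
    - [-0.3,[0.05,-0.07,0],[0,0,0]]
    - [-0.3,[0.05,-0.07,0],[0,0,0]]

```text
clock: 21.18
tool_pos: [0.5424, -0.2183, 0.0533]
tcp_rot: [0.169, 1.564, -0.169]
ft_force: [0.3, 0.2, -0.6]
width: 0.648
```

step_arm:
  plan:
    - [-0.3,[0,0,1],[0,0,0]]
    - [-0.3,[0,0,3],[0,0,0]]
    - [-0.3,[0,0,6],[0,0,0]]
    - [-0.3,[0,0,10],[0,0,0]]
    - [-0.3,[0,0,14],[0,0,0]]
    - [-0.3,[0,5,17],[0,0,0]]
    - [-0.3,[0,11,18],[0,0,0]]
    - [-0.3,[0,17,18],[0,0,0]]
    - [-0.3,[0,22,18],[0,0,0]]
    - [-0.3,[0,25,18],[0,0,0]]
    - [-0.3,[0,25,18],[0,0,0]]

```text
clock: 22.55
tool_pos: [0.5425, 0.0347, 0.2349]
tcp_rot: [0.166, 1.563, -0.164]
ft_force: [0.2, -0.4, -0.2]
width: 0.653
```

```bash
python3 hov.py fin1; python3 - <<'E'
from ax import *
c=cap('top');h=c['frame'].astype(int);m=(h[...,0]>2.2*h[...,1]);k=np.zeros_like(m);k[125:250,385:450]=m[125:250,385:450];v,u=np.nonzero(k)
P=np.array([ray(c,a,b,.0775) for a,b in zip(u,v)],np.float32)[:,:2];l=cv2.fitLine(P,cv2.DIST_L2,0,.01,.01).ravel();print('red mid',l[2:],'yaw',np.arctan(l[1]/l[0]),len(u))
M=ray(c,*proj(c,np.r_[l[2:],.0775]),.0595);d=np.array([np.cos(-.2143),np.sin(-.2143),0]);axis(c,M-.076*d,M,.0595)
E
```

```text
[0.54257957 0.03104736 0.2344248 ] [ 0.1686033   1.56263495 -0.16903878] 0.6499202001425611 22.65
red mid [ 0.53369105 -0.21065925] yaw -0.17890042 417
A [ 0.4612 -0.2     0.0595] yaw -0.2143
red -7.48
[(np.float64(-30.0), 65), (np.float64(-28.5), 65), (np.float64(-27.0), 65), (np.float64(-25.5), 64), (np.float64(-24.0), 62), (np.float64(-22.5), 72), (np.float64(-21.0), 96), (np.float64(-19.5), 131), (np.float64(-18.0), 155), (np.float64(-16.5), 158), (np.float64(-15.0), 139), (np.float64(-13.5), 76), (np.float64(-12.0), 26), (np.float64(-10.5), 36), (np.float64(-9.0), 60), (np.float64(-7.5), 71), (np.float64(-6.0), 63), (np.float64(-4.5), 43), (np.float64(-3.0), 36), (np.float64(-1.5), 59), (np.float64(0.0), 99), (np.float64(1.5), 134), (np.float64(3.0), 143), (np.float64(4.5), 133), (np.float64(6.0), 121), (np.float64(7.5), 110), (np.float64(9.0), 100), (np.float64(10.5), 92), (np.float64(12.0), 84), (np.float64(13.5), 72), (np.float64(15.0), 57), (np.float64(16.5), 41), (np.float64(18.0), 37), (np.float64(19.5), 47), (np.float64(21.0), 54), (np.float64(22.5), 55), (np.float64(24.0
[... 796 characters left out ...]
, 85), (np.float64(12.0), 76), (np.float64(13.5), 67), (np.float64(15.0), 55), (np.float64(16.5), 43), (np.float64(18.0), 36), (np.float64(19.5), 43), (np.float64(21.0), 52), (np.float64(22.5), 53), (np.float64(24.0), 52), (np.float64(25.5), 51), (np.float64(27.0), 50), (np.float64(28.5), 45), (np.float64(30.0), 43)]
[(-6, 40), (-4, 51), (-2, 61), (0, 64), (2, 64), (4, 64), (6, 68), (8, 67), (10, 66), (12, 66), (14, 65), (16, 65)]
[(165, 91), (167, 91), (169, 90), (171, 90), (173, 92), (175, 93), (177, 92), (179, 91), (181, 90), (183, 89), (185, 89), (187, 89)]
[(200, 79), (202, 77), (204, 75), (206, 74), (208, 72), (210, 70), (212, 71), (214, 72), (216, 73), (218, 73), (220, 71), (222, 70)]
```

View pics/fin1.png

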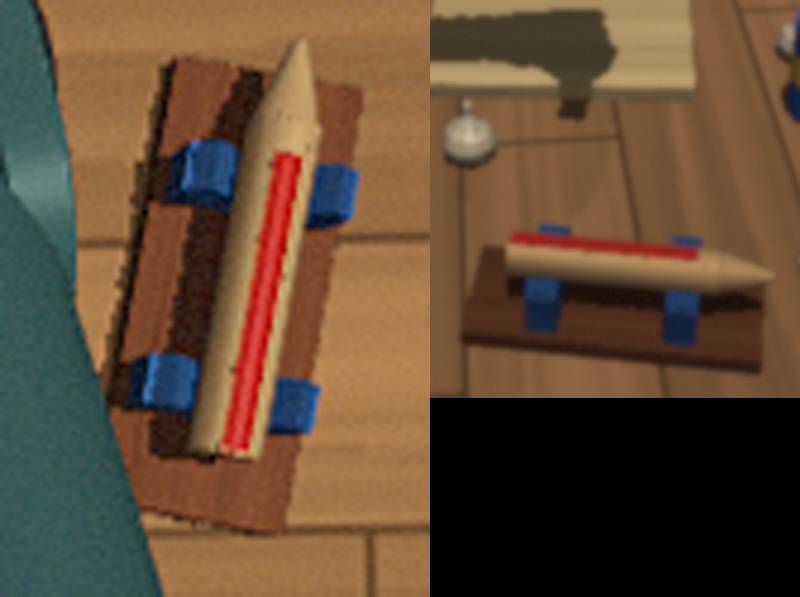

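The released rod lies in both notches. Red runs from crop (235,445) to (287,155) and measures within a couple of degrees of upright. The overhangs past the blocks match (about 16 and 17.5 mm), and the garlic is untouched. Handing in.

```bash
python3 -c "
from h import *
print(ticket.sign_off())"
```

```text
the job is handed in; nothing more can be done
None
```

The dibber is lying in both V-notches of the cradle with the red line on top. It is released, the arm is clear, and the job is handed in at about 23 s of the 72 s allowed.

I straddled it with loosely closed jaws and rolled it about 44 mm along the board toward -y, then 2 mm back. It was lying still, with red about 1° off top, before I gripped it. I then lifted it and lowered it into the notches, with about 7 N of contact force at most.

**Last checks (top view):**
- **Red line:** about 1° from uppermost, with perhaps 3° of uncertainty.
- **Middle to middle:** the cylinder overhangs the blocks by about 16 mm and 17.5 mm, so it is centred to about 1 mm.
- **Other objects:** the arm never went near the garlic, can or pruners, but I did not measure them again at the end.

**Checks that disagreed:**
- **Side camera:** the cradle appeared 2–5 px lower than the top view predicted, so I relied on the top view and the contact forces for placing.
- **Red line while hovering:** it read about 4° off before placing, against about 1° before the lift and after placing.
- **Final line fit:** the yaw fitted to the red pixels came out at -0.18 rad instead of -0.21. I put this down to stray red pixels, because the profile across the rod shows it parallel to the notches.

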